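Slide a brass blank into the corner of the tilted fixture

TASK

Lay the brass blank gently, long side up and down the slope, on the open upper part of the tilted fixture plate, well clear of both fences, and let go so that it slides down onto the low fence by itself; then nudge it sideways along the low fence until it is fully home against the yellow stop bar of the side fence (find it by feel), keep a light pressure on it there for a moment without forcing it, and finally swing the keeper all the way over it and let go. Leave everything else on the bench alone.

Things in the scene. Friction and masses are not known exactly. Their poses are not given: they have to be found in the camera images.
- brass_blank: brass-coloured rectangular blank, 70 x 45 x 22 mm (its own x, y, z), about 0.4 to 0.7 kg. Origin: centre of its underside; z up. Either end may go first; keep it underside down. It starts flat on the bench at any of three places, among a grey and a red blank of the same size.
- plate: tilted aluminium fixture plate, fixed. Origin: the locating corner, on the top surface where the inner faces of the red fences meet. +x runs up the main slope (22 degrees) along the side fence, +y along the low fence away from the side fence (rising 8 degrees), +z is the normal. Surface: x -25 to 170, y -35 to 170 mm. A blank home in the corner, length along x, has its origin at x 35, z 0 mm and y 22.5 mm plus the stop bar's setting (0 to 10).
- side_fence: red side fence, rigid; origin and axes are the plate's. It fills x 0 to 160, y -20 to 0, z 0 to 14 mm. A yellow stop bar (x 2 to 152, z 0 to 13 mm) stands out of it by 0 to 10 mm, facing +y, locked at a different setting each time; the setting is not measured. The blank bears on this bar; over 20 N is forcing. Gravity does not bring the blank to it: 1 to 3 N slides it along.
- low_fence: red low fence, rigid, nearest the robot; origin and axes are the plate's. It fills x -20 to 0, y -20 to 165, z 0 to 14 mm; its locating face is x = 0, facing +x. The plate is polished and slippery, so a blank let go on it slides down -x to this fence, within about 1 s, drifting up to 30 mm towards -y.
- keeper (a joint): flat steel strap, 16 mm wide, turning about the plate's normal on a pivot at x 45, y -16 mm of the plate frame, in rad: 0 = open, pointing along the plate's +x above the side fence; 1.6 = closed stop, pointing along +y over the blank. Its underside is 25 mm above the plate (3 mm above a seated blank). It turns stiffly (about 1 N at the knob) and stays where it is left.
- keeper_knob (a point): centre of the top of the keeper's upright black knob: a post 13 mm across, 34 mm high, along the plate's normal, 60 mm from the keeper's pivot; its top is 65 mm above the plate surface, its foot (the strap's top) 31 mm above it.
- steel_blank: bright grey steel look-alike blank, same 70 x 45 x 22 mm. Bystander: leave alone. Origin: centre of its underside.
- red_blank: red plastic look-alike blank, same 70 x 45 x 22 mm. Bystander: leave alone. Origin: centre of its underside.
- pipe_ring: steel pipe offcut standing on end, 100 mm across, 50 mm high. Bystander: leave alone. Origin: centre of its underside.
- oil_tin: green tin, 66 mm across, 110 mm high. Bystander: leave alone. Origin: centre of its underside.
- hammer: hammer lying on the bench. Bystander: leave alone. Origin: the point it was built about, resting on the bench.
- screwdriver: screwdriver lying on the bench. Bystander: leave alone. Origin: the point it was built about, resting on the bench.
- spool: steel spool, 60 mm across, 50 mm high. Bystander: leave alone. Origin: centre of its underside.
There are look-alikes about, which are no part of the job. There is more than one size of the brass_blank; the one meant has the size given above.

How it is judged:
By the outcome, as a careful person would: the job done as asked, in the order asked, and still so for the second after the job is handed in, with the robot touching nothing.
It also fails if it takes over 72 s, if anything falls off the work surface, if the arm or the gripper's body presses on something with over 40 N, if the wrist force passes 120 N, or if a joint passes its speed limit or range.

ROBOT

A 6-joint arm with a two-finger parallel gripper is mounted at the origin on the work surface. World frame = base frame: x ahead of the robot, y to its left, z up, the work surface at z = 0. Lengths are in m, angles in rad, forces in N, time in s.
With the tool pointing down it reaches from about 0.375 to 0.925 m from the base axis. Payload 5.7 kg.
Tool frame: the origin (TCP) lies on the front face of the gripper's body, between the roots of the fingers; the fingertips stand 80 mm ahead of it and the grasp point (between the pads) lies grasp_offset ahead of it (grasp_offset is the distance from the TCP to the grasp point, in m); z points along the fingers, y is the line along which they close (so a half turn about z gives the same grasp; the last joint's range is limited). The gripper opens to 88 mm and grips with 3 to 60 N. Pads are 20 mm wide; open, the fingers measure 115 mm over their backs; the gripper's body (75 mm by 178 mm) begins 61 mm behind the grasp point.
Start: joints at [1.048, 0.359, 1.51, -0, 1.272, -0.115], TCP at [0.238, 0.551, 0.303] pointing down, gripper open.
Joint ranges: [-2.97, 2.97], [-1.01, 2.36], [0.21, 2.38], [-0.96, 4.11], [0.2, 2.71], [-2.98, 2.98]. Speed limits (rad/s): [2.39, 2.39, 3.14, 3.14, 3.14, 3.14].

INTERFACE

Orientations are given as [roll, pitch, yaw] about the fixed x, y, z axes, in that order (R = Rz(yaw) Ry(pitch) Rx(roll)).
In Python, from cell import observe, camera, finish_job, grasp_offset gives the robot as it stands.
- The arm moves only by the tool send_rows, never from a script. Its arguments are lists of equal length, an entry for each row: "travel": the shift along the tool's x, y, z in m, a list of three; "rot": the turn, a rotation vector about the tool's x, y, z in degrees, a list of three; "jaw": the gripper command: -1 is shut, 1 is fully open, values between are in proportion. A call has 1 to 5 rows; each row is the pose to reach, as a shift and turn from the pose commanded when the call began, along the tool's axes at that moment; what a row does not reach only later rows make up. A row lasts 1/10 s, in which the tool goes at most 50 mm and 8.59 degrees, less where a joint would pass 70% of its speed; a pose out of reach is approached as far as the arm can. A call with a gripper value outside its range is refused whole. The fingers move at their own pace and stop on an object; "newtons" is the grip in N (left out, the last holds). Time passes only in rows, so rows that repeat a pose let the fingers close. It gives the time, the measured TCP pose, the force, the opening and the grip force at its end, in the units of the state.
- observe(): the state, without advancing time (a new reading comes with each control period).
- camera(name): name is "scene" or "top"; returns a dict with "frame" (400x640x3 uint8, red, green, blue), "depth" (400x640 float32, m along the optical axis (not along the pixel's ray), 0 where there is no reading), "fov_y" (degrees; the focal length in pixels is half the picture's height over the tangent of half this angle, whatever the lens; pixels are square), "cx", "cy" (the principal point, pixels), "pose" (4x4, takes a point from camera to world coordinates). Camera axes: x right, y down, z forward; pixel columns grow to the right and rows downward; lengths in m; the calibration is good to about 2 mm. A picture is of the moment at which its call begins.
- finish_job(): hands the job in; it is judged then, once.
The state is a dict: "clock": time; "qpos": joint angles; "qvel": joint speeds; "joint_efforts": joint torques, N m; "eef_pos": TCP position; "eef_rot": TCP orientation; "contact_force": force on the tool from outside, world axes, zero at the start; "wrist_torque": the same for the moment, N m; "gripper_width": finger opening in m; "gripper_force": force on a finger pad.
Only numpy, scipy, OpenCV 4.12 (cv2) and the standard library are available. Lean on these libraries where they do the work, as an engineer would, in place of code of your own. Each camera call takes 0.05 s, during which the arm holds its last target. There are 200 camera calls.

## Working session

There is one attempt and no reset: what is moved stays moved. The work goes in short steps, Python scripts to look and compute and a tool call to move; the robot and the scene stay as the last step left them, time stands still between calls to the robot, and variables do not carry over. Pictures are saved under pics/ and viewed, at most 10 in all, crops included, and the job is handed in when it is done.

Besides the shell and the picture viewer there is one more tool, called as a command line: name --argument value ..., lists and objects as JSON in quotes. send_rows: Moves the arm, as the interface text tells. Its arguments: {"type":"object","properties":{"travel":{"type":"array","items":{"type":"array","items":{"type":"number"}}},"rot":{"type":"array","items":{"type":"array","items":{"type":"number"}}},"jaw":{"type":"array","items":{"type":"number"}},"newtons":{"type":"number"}},"required":["travel","rot","jaw"]}

```bash
mkdir -p pics; ls
python3 - <<'E'
from cell import observe,camera,grasp_offset
import cv2,numpy as np
print(observe(),grasp_offset)
for n in("top","scene"):
    c=camera(n); cv2.imwrite(f"pics/{n}0.png",c["frame"][:,:,::-1]); np.savez(f"{n}0.npz",**c); print(n,c["fov_y"],c["cx"],c["cy"],np.round(c["pose"],3))
E
```

```text
pics
{'clock': 0.0, 'qpos': array([ 1.04789286e+00,  3.59482942e-01,  1.51143352e+00, -3.86129912e-05,
        1.27250663e+00, -1.15108328e-01]), 'qvel': array([-3.21567506e-04,  9.99647581e-05, -7.17132319e-04,  3.57667273e-04,
        4.02636494e-04,  9.89892142e-04]), 'joint_efforts': array([ 8.93959987e-04, -5.15377593e+01, -2.70723671e+01,  6.76030666e-02,
        3.48935870e-02, -1.62520641e-04]), 'eef_pos': array([0.23769576, 0.55030694, 0.30182219]), 'eef_rot': array([-3.13977010e+00, -1.73589696e-04,  2.73380874e+00]), 'contact_force': array([-0.24652384,  0.29066448, -0.26434583]), 'wrist_torque': array([ 0.00468613, -0.01300608, -0.00301437]), 'gripper_force': 0.0, 'gripper_width': 0.08804208933926413} 0.0613
top 51.591467749949146 330.301337835089 199.01264676130498 [[ 0.026 -0.989  0.148  0.386]
 [-1.    -0.027 -0.006 -0.047]
 [ 0.01  -0.148 -0.989  1.335]
 [ 0.     0.     0.     1.   ]]
scene 54.51369709427747 324.37962981071627 203.08182637821204 [[ 0.734  0.407 -0.544  1.217]
 [ 0.679 -0.414  0.607 -0.749]
 [ 0.022 -0.814 -0.58   0.789]
 [ 0.     0.     0.     1.   ]]
```

View pics/top0.png

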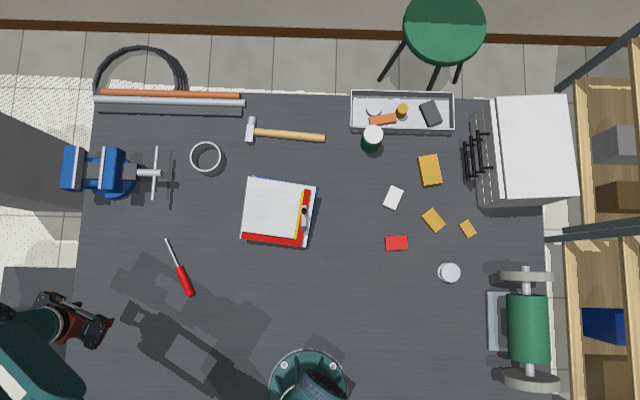

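View pics/scene0.png

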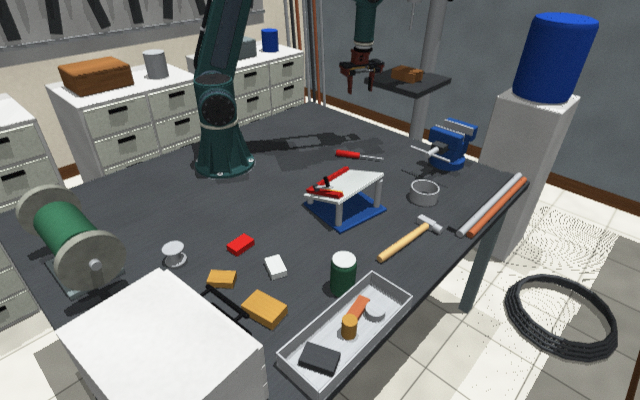

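The top view shows three brass blocks: (430,170) large, (433,220) and (468,229) small. The middle one matches the steel blank at (394,197) and the red one at (397,243). The plate is around (278,212), with the low fence at the bottom and the side fence on the right. Next I'll measure.

```bash
cat > h.py <<'E'
import numpy as np,cv2
def pts(c):
    h,w=c["depth"].shape; f=h/2/np.tan(np.radians(float(c["fov_y"]))/2)
    u,v=np.meshgrid(np.arange(w),np.arange(h)); d=c["depth"]
    P=np.stack([(u-c["cx"])/f*d,(v-c["cy"])/f*d,d],-1)
    return P@c["pose"][:3,:3].T+c["pose"][:3,3]
def blank(P,m,zc):
    q=P[m]; q=q[abs(q[:,2]-zc)<.006]
    r=cv2.minAreaRect((q[:,:2]*1000).astype(np.float32)); return r,len(q),np.median(q[:,2])
E
python3 - <<'E'
from h import *
c=dict(np.load("top0.npz")); P=pts(c); hsv=cv2.cvtColor(c["frame"],cv2.COLOR_RGB2HSV)
print("bench z",np.median(P[260:280,350:400,2]))
for n,(u0,v0,u1,v1) in dict(big=(412,148,446,190),mid=(418,203,448,236),small=(456,216,480,240),red=(380,230,412,254),steel=(378,182,408,213)).items():
    m=np.zeros(P.shape[:2],bool); m[v0:v1,u0:u1]=1
    z=P[...,2]; m&=z>.012
    print(n,blank(P,m,np.median(z[m])))
s=dict(np.load("scene0.npz")); Q=pts(s)
for nm,c,P,box in(("top",c,P,(230,165,330,260)),("scene",s,Q,(290,155,395,220))):
    hsv=cv2.cvtColor(c["frame"],cv2.COLOR_RGB2HSV); u0,v0,u1,v1=box
    m=np.zeros(P.shape[:2],bool); m[v0:v1,u0:u1]=1
    w=m&(hsv[...,1]<50)&(hsv[...,2]>140)&(P[...,2]>.03)
    q=P[w]
    for _ in range(6):
        ce=q.mean(0); n=np.linalg.svd(q-ce,full_matrices=False)[2][2]; n*=np.sign(n[2])
        d=(P[w]-ce)@n; q=P[w][abs(d)<.003]
    print(nm,"n",n,"c",ce,len(q),"tilt",np.degrees(np.arccos(n[2])))
    np.savez(f"pl_{nm}.npz",n=n,ce=ce,q=q)
    r=m&(hsv[...,1]>150)&((hsv[...,0]<8)|(hsv[...,0]>172))&(P[...,2]>.03)
    y=m&(hsv[...,1]>120)&(abs(hsv[...,0].astype(int)-26)<8)&(P[...,2]>.03)
    print("red",r.sum(),"heights",np.percentile((P[r]-ce)@n,[5,25,50,75,95]).round(4),"yel",y.sum(),P[y].mean(0) if y.any() else 0)
    k=cv2.resize(c["frame"][v0:v1,u0:u1,::-1],None,fx=5,fy=5,interpolation=cv2.INTER_CUBIC); cv2.imwrite(f"pics/crop_{nm}.png",k)
E
```

```text
bench z -0.0014116170706018893
big (((687.6990356445312, -375.4252014160156), (97.81236267089844, 64.21996307373047), 11.514665603637695), 562, np.float64(0.028700805428302445))
mid (((524.5702514648438, -386.6575927734375), (69.82532501220703, 46.49709701538086), 39.315670013427734), 306, np.float64(0.020210658364898992))
small (((500.4662780761719, -496.8771667480469), (52.39014434814453, 34.589569091796875), 30.80540657043457), 149, np.float64(0.014835549142131699))
red (((448.8899841308594, -266.7855529785156), (44.378387451171875, 70.3770523071289), 2.6205191612243652), 308, np.float64(0.020133696864126027))
steel (((594.139892578125, -256.5072021484375), (44.77490997314453, 71.6642074584961), 66.91114044189453), 295, np.float64(0.020400950720529387))
top n [-0.91279602  0.04412767  0.40602484] c [0.53924672 0.11005143 0.09810792] 171 tilt 66.04463487643365
red 598 heights [-0.0324  0.0579  0.0711  0.0768  0.0814] yel 98 [0.5200934  0.03929026 0.09626574]
scene n [-0.3880801  -0.07946649  0.91819329] c [0.55411455 0.1127338  0.10102702] 874 tilt 23.33663390281845
red 326 heights [0.0054 0.0097 0.013  0.0143 0.0154] yel 0 0
```

View pics/crop_top.png

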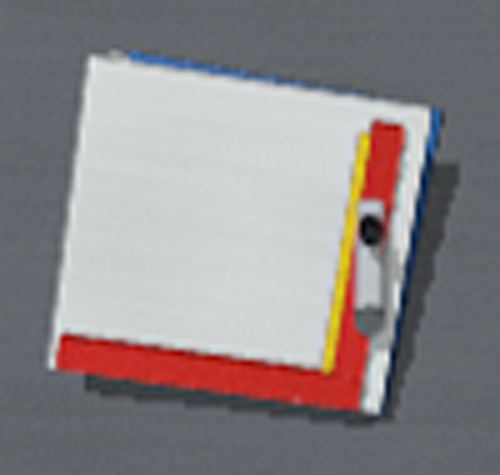

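The crop shows the low fence along the bottom edge, the yellow bar and side fence on the right, and the keeper open, with its knob at crop (370,229). Now I'll fit the plate pose.

```bash
cat >> h.py <<'E'
from scipy.spatial.transform import Rotation as Ro
def Rp(psi): return (Ro.from_euler('z',psi)*Ro.from_euler('y',-22,degrees=True)*Ro.from_euler('x',8,degrees=True)).as_matrix()
E
python3 - <<'E'
from h import *
s0=np.load("pl_scene.npz"); n=s0["n"];ce=s0["ce"]
best=min(np.radians(np.arange(-90,90,.05)),key=lambda a:np.linalg.norm(Rp(a)[:,2]-n)); print("yaw from n",np.degrees(best),np.linalg.norm(Rp(best)[:,2]-n))
for nm,box in(("top",(230,165,330,260)),("scene",(290,155,395,220))):
    c=dict(np.load(nm+"0.npz"));P=pts(c);u0,v0,u1,v1=box
    sl=(slice(v0,v1),slice(u0,u1)); P=P[sl]; hsv=cv2.cvtColor(c["frame"],cv2.COLOR_RGB2HSV)[sl]
    red=(hsv[...,1]>150)&((hsv[...,0]<8)|(hsv[...,0]>172)); wh=(hsv[...,1]<50)&(hsv[...,2]>120)
    q=P[wh]; nn,cc=n,ce
    for _ in range(6):
        q=P[wh][abs((P[wh]-cc)@nn)<.004]; cc=q.mean(0); nn=np.linalg.svd(q-cc,full_matrices=False)[2][2]; nn*=np.sign(nn[2])
    psi=min(np.radians(np.arange(-90,90,.05)),key=lambda a:np.linalg.norm(Rp(a)[:,2]-nn))
    R=Rp(psi); print(nm,len(q),"n",nn.round(4),"yaw",np.degrees(psi), "plane offs of scene at ce:",(ce-cc)@nn)
    L=(P-cc)@R; h=L[...,2]
    rt=red&(abs(h-.014)<.004); r=cv2.minAreaRect((L[wh&(abs(h)<.004)][:,:2]*1000).astype(np.float32)); print("white rect",r)
    a=L[rt][:,:2]*1000
    # low fence: rows by y bins
    for lo in range(-110,110,20):
        b=a[(a[:,1]>lo)&(a[:,1]<lo+20)]
        if len(b): print("y",lo,"x",b[:,0].min().round(1),b[:,0].max().round(1),len(b))
    for lo in range(-60,110,20):
        b=a[(a[:,0]>lo)&(a[:,0]<lo+20)]
        if len(b): print("x",lo,"y",b[:,1].min().round(1),b[:,1].max().round(1),len(b))
    bl=(hsv[...,2]<60)&(h>.045)&(h<.08); print("knob",bl.sum(),np.median(L[bl],0) if bl.any() else 0)
    print("cc",cc)
E
```

```text
yaw from n -9.000000000004604 9.881320807648515e-05
top 2957 n [-0.3877 -0.0809  0.9182] yaw -8.750000000004619 plane offs of scene at ce: -0.0017613548471201728
white rect ((-14.101608276367188, -10.837982177734375), (204.1307830810547, 195.75469970703125), 89.7717514038086)
y -110 x -104.3 72.9 62
y -90 x -106.2 72.2 143
y -70 x -105.0 -87.1 35
y -50 x -105.9 -86.5 38
y -30 x -106.0 -85.9 41
y -10 x -105.3 -86.2 41
y 10 x -105.0 -86.4 37
y 30 x -105.6 -86.7 36
y 50 x -105.8 -85.3 40
y 70 x -102.7 -85.7 30
x -60 y -92.8 -78.7 16
x -40 y -83.2 -79.0 9
x -20 y -80.3 -79.1 4
x 0 y -96.0 -96.0 1
x 20 y -96.5 -79.2 21
x 40 y -96.0 -79.2 37
x 60 y -95.2 -79.0 24
knob 17 [ 0.0205861  -0.08528786  0.06365526]
cc [0.53986526 0.11311506 0.09696243]
scene 911 n [-0.3865 -0.0807  0.9187] yaw -8.800000000004616 plane offs of scene at ce: 8.200250254497282e-05
white rect ((-25.35406494140625, -10.685470581054688), (205.49559020996094, 199.4915313720703), 89.78938293457031)
y -110 x -117.2 61.6 75
y -90 x -117.9 65.8 63
y -70 x -119.1 -103.4 2
y -50 x -114.4 -95.8 18
y -30 x -114.1 -98.1 4
y -10 x -114.6 -98.3 14
y 10 x -117.2 -95.3 13
y 30 x -123.7 -94.2 16
y 50 x -117.7 -96.1 15
y 70 x -115.3 -91.4 12
x -60 y -101.0 -78.1 13
x -40 y -98.3 -80.2 16
x -20 y -100.4 -78.4 18
x 0 y -98.4 -79.9 17
x 20 y -100.2 -81.0 18
x 40 y -98.1 -79.2 22
x 60 y -96.5 -83.8 5
knob 23 [ 0.00997532 -0.08795496  0.05778171]
cc [0.55421228 0.11052021 0.10078455]
```

```bash
cat >> h.py <<'E'
from cell import observe
def goto(p,R,show=True):
    "TCP target -> travel (m) and rot (deg) in the tool frame"
    o=observe(); R0=Ro.from_euler('xyz',o["eef_rot"])
    t=R0.inv().apply(np.asarray(p)-o["eef_pos"]); r=(R0.inv()*Ro.from_matrix(R)).as_rotvec(degrees=True)
    print("travel",t.round(4).tolist(),"rot",r.round(1).tolist(),"| at",o["eef_pos"].round(4),"F",o["contact_force"].round(1),"t",round(o["clock"],2))
def down(yawdeg): return Ro.from_euler('xyz',[180,0,yawdeg],degrees=True).as_matrix()
E
python3 - <<'E'
from h import *
R=Rp(np.radians(-8.8))
a=np.array([.53987,.11312,.09696])+R@[-.0863,-.0786,0]; b=np.array([.55421,.11052,.10078])+R@[-.0979,-.0782,0]
print("corner",a,b)
s=dict(np.load("scene0.npz"));Q=pts(s)
print("scene bench z",np.median(Q[280:300,130:180,2]),np.median(Q[160:180,290:310,2]))
hsv=cv2.cvtColor(s["frame"],cv2.COLOR_RGB2HSV)
m=np.zeros(Q.shape[:2],bool); m[260:295,200:245]=1; m&=(Q[...,2]>.017)&(hsv[...,1]>90); print("scene blank",blank(Q,m,.022))
goto([.56,.05,.30],down(39.3))
E
```

```text
corner [0.45293787 0.04781558 0.05448898] [0.45668914 0.04725562 0.05401516]
scene bench z 0.19814872745878004 -0.002599387816490051
scene blank (((529.055419921875, -387.51336669921875), (71.24986267089844, 47.01923751831055), 38.55933380126953), 336, np.float64(0.019837191190863745))
travel [-0.4943, -0.3315, 0.0024] rot [-0.1, 0.1, 117.3] | at [0.2377 0.5504 0.3019] F [ 0.5 -0.3 -0.6] t 0.1
```

send_rows --travel '[[-0.042, -0.028, 0], [-0.084, -0.056, 0], [-0.126, -0.084, 0], [-0.168, -0.112, 0], [-0.21, -0.14, 0]]' --rot '[[0, 0, 8.5], [0, 0, 17], [0, 0, 25.5], [0, 0, 34], [0, 0, 42]]' --jaw '[1, 1, 1, 1, 1]'

```text
clock: 0.6
eef_pos: [0.3744, 0.3392, 0.3024]
eef_rot: [-3.141, 0.0, 1.995]
contact_force: [1.0, 1.0, 0.1]
gripper_width: 0.088
gripper_force: 0.0
```

Run:
```python
from h import *
goto([.60,-.1,.30],down(39))
```

```text
travel [-0.4931, 0.0247, 0.0025] rot [-0.0, 0.0, 75.3] | at [0.3744 0.3392 0.3024] F [1.  1.  0.1] t 0.6
```

send_rows --travel '[[-0.05, 0.002, 0], [-0.1, 0.005, 0], [-0.15, 0.007, 0], [-0.2, 0.01, 0], [-0.25, 0.012, 0]]' --rot '[[0, 0, 8.5], [0, 0, 17], [0, 0, 25.5], [0, 0, 34], [0, 0, 42]]' --jaw '[1, 1, 1, 1, 1]'

```text
clock: 1.1
eef_pos: [0.4893, 0.117, 0.3025]
eef_rot: [-3.141, 0.0, 1.262]
contact_force: [1.0, -0.1, -0.1]
gripper_width: 0.088
gripper_force: 0.0
```

Run:
```python
from h import *
goto([.5268,-.3871,.20],down(39))
```

```text
travel [-0.4688, 0.1891, 0.1025] rot [-0.0, 0.0, 33.3] | at [0.4893 0.117  0.3025] F [ 1.  -0.1 -0.1] t 1.1
```

send_rows --travel '[[-0.044, 0.018, 0], [-0.088, 0.036, 0], [-0.132, 0.053, 0.01], [-0.176, 0.071, 0.02], [-0.22, 0.089, 0.03]]' --rot '[[0, 0, 7], [0, 0, 14], [0, 0, 21], [0, 0, 28], [0, 0, 33]]' --jaw '[1, 1, 1, 1, 1]'

```text
clock: 1.6
eef_pos: [0.5078, -0.1194, 0.2722]
eef_rot: [-3.141, 0.0, 0.687]
contact_force: [1.3, 0.5, 0.4]
gripper_width: 0.0879
gripper_force: 0.0
```

Run:
```python
from h import *
goto([.5268,-.3871,.16],down(39))
```

```text
travel [-0.1551, 0.219, 0.1122] rot [-0.0, 0.0, 0.4] | at [ 0.5078 -0.1194  0.2722] F [1.3 0.5 0.4] t 1.6
```

send_rows --travel '[[-0.026, 0.036, 0.015], [-0.052, 0.073, 0.03], [-0.08, 0.11, 0.045], [-0.105, 0.147, 0.06], [-0.13, 0.183, 0.075]]' --rot '[[0, 0, 0.4], [0, 0, 0.4], [0, 0, 0.4], [0, 0, 0.4], [0, 0, 0.4]]' --jaw '[1, 1, 1, 1, 1]'

```text
clock: 2.1
eef_pos: [0.5244, -0.3433, 0.1966]
eef_rot: [-3.141, 0.0, 0.684]
contact_force: [1.4, 0.5, -0.6]
gripper_width: 0.0883
gripper_force: 0.0
```

send_rows --travel '[[-0.015, 0.02, 0.02], [-0.025, 0.036, 0.037], [-0.025, 0.036, 0.037], [-0.025, 0.036, 0.037], [-0.025, 0.036, 0.037]]' --rot '[[0, 0, 0], [0, 0, 0], [0, 0, 0], [0, 0, 0], [0, 0, 0]]' --jaw '[1, 1, 1, 1, 1]'

```text
clock: 2.6
eef_pos: [0.5283, -0.3842, 0.1613]
eef_rot: [-3.142, -0.0, 0.685]
contact_force: [-0.4, 0.1, 0.7]
gripper_width: 0.0879
gripper_force: 0.0
```

Run:
```python
from h import *
goto([.5268,-.3871,.085],down(39))
```

```text
travel [-0.0031, 0.0013, 0.0763] rot [-0.0, -0.0, 0.3] | at [ 0.5283 -0.3842  0.1613] F [-0.4  0.1  0.7] t 2.6
```

send_rows --travel '[[-0.003, 0.001, 0.03], [-0.003, 0.001, 0.055], [-0.003, 0.001, 0.07], [-0.003, 0.001, 0.076], [-0.003, 0.001, 0.076]]' --rot '[[0, 0, 0], [0, 0, 0], [0, 0, 0], [0, 0, 0], [0, 0, 0]]' --jaw '[1, 1, 1, 1, 1]'

```text
clock: 3.1
eef_pos: [0.5266, -0.3872, 0.0846]
eef_rot: [-3.141, 0.0, 0.685]
contact_force: [0.5, -0.2, 0.2]
gripper_width: 0.0877
gripper_force: 0.0
```

send_rows --travel '[[0, 0, 0], [0, 0, 0], [0, 0, 0], [0, 0, 0], [0, 0, 0]]' --rot '[[0, 0, 0], [0, 0, 0], [0, 0, 0], [0, 0, 0], [0, 0, 0]]' --jaw '[-1, -1, -1, -1, -1]' --newtons 25

```text
clock: 3.6
eef_pos: [0.5266, -0.3879, 0.085]
eef_rot: [3.141, 0.0, 0.685]
contact_force: [-0.1, 0.6, 0.1]
gripper_width: 0.0513
gripper_force: 0.0
```

send_rows --travel '[[0, 0, 0], [0, 0, 0], [0, 0, -0.01], [0, 0, -0.03], [0, 0, -0.06]]' --rot '[[0, 0, 0], [0, 0, 0], [0, 0, 0], [0, 0, 0], [0, 0, 0]]' --jaw '[-1, -1, -1, -1, -1]'

```text
clock: 4.1
eef_pos: [0.5249, -0.3865, 0.1432]
eef_rot: [-3.136, 0.001, 0.685]
contact_force: [0.2, 0.4, -4.5]
gripper_width: 0.0449
gripper_force: 25.0
```

```bash
cat >> h.py <<'E'
Pc=np.array([.4549,.0475,.0562]); PR=Rp(np.radians(-8.8))
def plate(x,y,z): return Pc+PR@(np.array([x,y,z])/1000)
PT=PR@np.diag([1,-1,-1])   # tool: x along plate x, z into plate
E
python3 - <<'E'
from h import *
import sys
goto([.5268,-.2,.25],down(39)); goto(plate(115,85,160),PT); print(plate(115,85,160),plate(115,85,83), "normal",PR[:,2])
E
```

```text
travel [0.1193, -0.1439, -0.1061] rot [-0.3, 0.1, 0.2] | at [ 0.5249 -0.3865  0.1432] F [ 0.2  0.4 -4.5] t 4.1
travel [0.2948, -0.3906, -0.1121] rot [-2.0, 24.1, 45.7] | at [ 0.5249 -0.3865  0.1432] F [ 0.2  0.4 -4.5] t 4.1
[0.5067072  0.10212232 0.25715377] [0.53657439 0.10834261 0.1864554 ] normal [-0.38788565 -0.08078304  0.91816057]
```

send_rows --travel '[[0, 0, -0.04], [0.01, -0.014, -0.08], [0.035, -0.044, -0.106], [0.065, -0.08, -0.12], [0.095, -0.116, -0.13]]' --rot '[[0, 0, 0], [0, 0, 0], [0, 0, 0], [0, 3, 6], [0, 6, 12]]' --jaw '[-1, -1, -1, -1, -1]'

```text
clock: 4.6
eef_pos: [0.5268, -0.2364, 0.2762]
eef_rot: [-3.131, -0.106, 0.47]
contact_force: [0.6, 0.0, -5.7]
gripper_width: 0.0451
gripper_force: 25.0
```

Run:
```python
from h import *
goto(plate(115,85,160),PT)
```

```text
travel [0.1326, -0.3105, 0.0366] rot [-1.6, 17.9, 33.5] | at [ 0.5268 -0.2364  0.2762] F [ 0.6  0.  -5.7] t 4.6
```

send_rows --travel '[[0.02, -0.044, 0], [0.04, -0.088, 0], [0.06, -0.135, 0], [0.08, -0.18, 0], [0.1, -0.225, 0]]' --rot '[[0, 3.5, 6.5], [0, 7, 13], [0, 10, 19], [-1, 13, 25], [-1.3, 16, 30]]' --jaw '[-1, -1, -1, -1, -1]'

```text
clock: 5.1
eef_pos: [0.5104, 0.0094, 0.2873]
eef_rot: [-3.022, -0.355, -0.085]
contact_force: [1.2, 0.4, -5.2]
gripper_width: 0.0445
gripper_force: 25.0
```

Run:
```python
from h import *
goto(plate(115,85,140),PT)
```

```text
travel [-0.0206, -0.0884, 0.0551] rot [-0.3, 2.1, 3.4] | at [0.5104 0.0094 0.2873] F [ 1.2  0.4 -5.2] t 5.1
```

send_rows --travel '[[-0.01, -0.035, 0.015], [-0.02, -0.07, 0.035], [-0.021, -0.088, 0.055], [-0.021, -0.088, 0.055], [-0.021, -0.088, 0.055]]' --rot '[[0, 1, 1.5], [0, 2, 3], [-0.3, 2.1, 3.4], [-0.3, 2.1, 3.4], [-0.3, 2.1, 3.4]]' --jaw '[-1, -1, -1, -1, -1]'

```text
clock: 5.6
eef_pos: [0.5143, 0.102, 0.2381]
eef_rot: [-3.005, -0.382, -0.145]
contact_force: [0.1, -0.2, -5.9]
gripper_width: 0.0451
gripper_force: 25.0
```

Run:
```python
from h import *
from cell import camera
goto(plate(115,85,83),PT)
k=[]
c=camera("scene"); k.append(c["frame"][100:230,270:430,::-1])
c=camera("top"); k.append(c["frame"][140:270,220:380,::-1])
cv2.imwrite("pics/p2.png",cv2.resize(np.hstack(k),None,fx=2.5,fy=2.5,interpolation=2))
```

```text
travel [0.0004, -0.0018, 0.0565] rot [0.0, 0.2, 0.4] | at [0.5143 0.102  0.2381] F [ 0.1 -0.2 -5.9] t 5.6
```

View pics/p2.png

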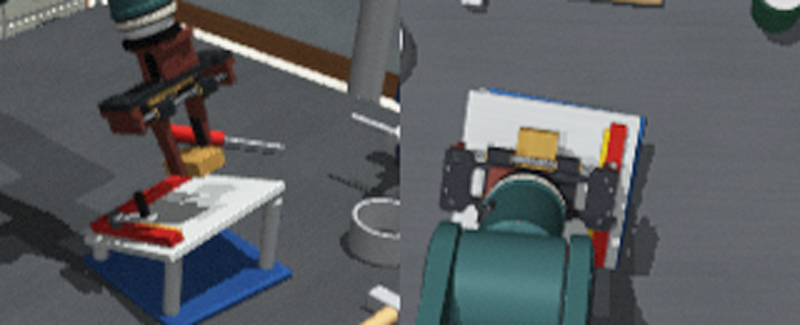

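The left view shows the blank held level with the plate above its upper part. The top view shows it aligned at (537,145). Now I'll lower it carefully.

send_rows --travel '[[0, -0.002, 0.02], [0, -0.002, 0.036], [0, -0.002, 0.046], [0, -0.002, 0.049], [0, -0.002, 0.049]]' --rot '[[0, 0.2, 0.4], [0, 0.2, 0.4], [0, 0.2, 0.4], [0, 0.2, 0.4], [0, 0.2, 0.4]]' --jaw '[-1, -1, -1, -1, -1]'

```text
clock: 6.2
eef_pos: [0.5347, 0.1068, 0.194]
eef_rot: [-3.001, -0.386, -0.156]
contact_force: [-0.1, -0.6, -4.5]
gripper_width: 0.0445
gripper_force: 25.0
```

send_rows --travel '[[0, 0, 0.001], [0, 0, 0.002], [0, 0, 0.0025], [0, 0, 0.003], [0, 0, 0.003]]' --rot '[[0, 0, 0], [0, 0, 0], [0, 0, 0], [0, 0, 0], [0, 0, 0]]' --jaw '[-1, -1, -1, -1, -1]'

```text
clock: 6.7
eef_pos: [0.5357, 0.1078, 0.1913]
eef_rot: [-3.001, -0.387, -0.155]
contact_force: [0.4, 0.7, -5.1]
gripper_width: 0.0451
gripper_force: 25.0
```

Run:
```python
from h import *
goto(plate(115,85,83),PT)
```

```text
travel [-0.0011, -0.0, 0.0048] rot [0.0, -0.2, -0.1] | at [0.5357 0.1078 0.1913] F [ 0.4  0.7 -5.1] t 6.7
```

send_rows --travel '[[0, 0, 0.0005], [0, 0, 0.001], [0, 0, 0.0015], [0, 0, 0.002], [0, 0, 0.002]]' --rot '[[0, 0, 0], [0, 0, 0], [0, 0, 0], [0, 0, 0], [0, 0, 0]]' --jaw '[-1, -1, -1, -1, -1]'

```text
clock: 7.2
eef_pos: [0.5364, 0.1078, 0.1892]
eef_rot: [-3.001, -0.387, -0.156]
contact_force: [-0.3, 0.3, -5.1]
gripper_width: 0.0447
gripper_force: 25.0
```

send_rows --travel '[[0, 0, 0.0005], [0, 0, 0.001], [0, 0, 0.001], [0, 0, 0.001]]' --rot '[[0, 0, 0], [0, 0, 0], [0, 0, 0], [0, 0, 0]]' --jaw '[-1, -1, -1, -1]'

```text
clock: 7.6
eef_pos: [0.5368, 0.1079, 0.1884]
eef_rot: [-3.001, -0.387, -0.156]
contact_force: [-0.7, 0.2, -4.3]
gripper_width: 0.0451
gripper_force: 25.0
```

send_rows --travel '[[0, 0, 0.0005], [0, 0, 0.001], [0, 0, 0.001], [0, 0, 0.001]]' --rot '[[0, 0, 0], [0, 0, 0], [0, 0, 0], [0, 0, 0]]' --jaw '[-1, -1, -1, -1]'

```text
clock: 8.0
eef_pos: [0.5372, 0.108, 0.1878]
eef_rot: [-3.001, -0.387, -0.155]
contact_force: [-3.9, -0.9, 3.3]
gripper_width: 0.0446
gripper_force: 25.0
```

send_rows --travel '[[0, 0, 0.0005], [0, 0, 0.001], [0, 0, 0.001], [0, 0, 0.001]]' --rot '[[0, 0, 0], [0, 0, 0], [0, 0, 0], [0, 0, 0]]' --jaw '[-1, -1, -1, -1]'

```text
clock: 8.4
eef_pos: [0.5371, 0.108, 0.1878]
eef_rot: [-3.001, -0.388, -0.155]
contact_force: [-11.5, -3.0, 16.9]
gripper_width: 0.0449
gripper_force: 25.0
```

send_rows --travel '[[0, 0, -0.0008], [0, 0, -0.0015], [0, 0, -0.0015]]' --rot '[[0, 0, 0], [0, 0, 0], [0, 0, 0]]' --jaw '[-1, -1, -1]'

```text
clock: 8.7
eef_pos: [0.5372, 0.108, 0.1878]
eef_rot: [-3.001, -0.387, -0.156]
contact_force: [-1.4, 0.2, -1.1]
gripper_width: 0.0448
gripper_force: 25.0
```

send_rows --travel '[[0, 0, 0], [0, 0, 0], [0, 0, 0], [0, 0, 0], [0, 0, 0]]' --rot '[[0, 0, 0], [0, 0, 0], [0, 0, 0], [0, 0, 0], [0, 0, 0]]' --jaw '[1, 1, 1, 1, 1]'

```text
clock: 9.2
eef_pos: [0.5373, 0.108, 0.1882]
eef_rot: [-3.001, -0.387, -0.156]
contact_force: [-0.7, 0.6, 0.0]
gripper_width: 0.0811
gripper_force: 0.0
```

send_rows --travel '[[0, 0, 0], [0, 0, 0], [0, 0, 0], [0, 0, 0], [0, 0, 0]]' --rot '[[0, 0, 0], [0, 0, 0], [0, 0, 0], [0, 0, 0], [0, 0, 0]]' --jaw '[1, 1, 1, 1, 1]'

```text
clock: 9.7
eef_pos: [0.537, 0.108, 0.188]
eef_rot: [-3.001, -0.387, -0.155]
contact_force: [-0.4, -0.0, 0.5]
gripper_width: 0.088
gripper_force: 0.0
```

send_rows --travel '[[0, 0, 0], [0, 0, -0.03], [0, 0, -0.07], [0, 0, -0.11], [0, 0, -0.15]]' --rot '[[0, 0, 0], [0, 0, 0], [0, 0, 0], [0, 0, 0], [0, 0, 0]]' --jaw '[1, 1, 1, 1, 1]'

```text
clock: 10.2
eef_pos: [0.4775, 0.0958, 0.3267]
eef_rot: [-3.002, -0.386, -0.156]
contact_force: [1.2, -0.4, -0.4]
gripper_width: 0.0879
gripper_force: 0.0
```

```bash
cat > look.py <<'E'
from h import *
from cell import camera
import sys
k=[]
for nm,sl in(("scene",(slice(100,230),slice(270,430))),("top",(slice(140,270),slice(220,380)))):
    c=camera(nm); k.append(c["frame"][sl][:,:,::-1]); P=pts(c); hsv=cv2.cvtColor(c["frame"],cv2.COLOR_RGB2HSV)
    L=(P-Pc)@PR*1000
    m=np.zeros(L.shape[:2],bool); m[sl]=1; inn=(L[...,0]>-10)&(L[...,0]<170)&(L[...,1]>-30)&(L[...,1]<170)
    b=m&inn&(abs(L[...,2]-21)<6)&(hsv[...,1]>100)&(abs(hsv[...,0].astype(int)-20)<6)
    if b.sum()>10: print(nm,b.sum(),cv2.minAreaRect(L[b][:,:2].astype(np.float32)),"h",np.median(L[b][:,2]))
    y=m&inn&(abs(L[...,2]-12)<5)&(hsv[...,1]>150)&(abs(hsv[...,0].astype(int)-27)<5)
    if y.sum(): print("yel",y.sum(),np.percentile(L[y][:,1],[3,50,97]).round(1))
    d=m&inn&(hsv[...,2]<60)&(L[...,2]>35)&(L[...,2]<75)
    if d.sum(): print("knob",d.sum(),np.median(L[d],0).round(1),np.median(L[d&(L[...,2]>60)],0).round(1), "z",np.percentile(L[d][:,2],[5,95]).round(1))
cv2.imwrite(f"pics/{sys.argv[1]}.png",cv2.resize(np.hstack(k),None,fx=2.5,fy=2.5,interpolation=2))
E
python3 look.py p3
```

```text
scene 82 ((65.81026458740234, 35.497093200683594), (56.3500862121582, 127.75727844238281), 71.36805725097656) h 19.01948259029448
knob 36 [108.  -10.3  49.8] [105.1 -10.2  62.2] z [35.7 62.4]
top 67 ((82.66474914550781, 27.56549835205078), (48.81919479370117, 132.9502716064453), 63.34040832519531) h 21.41955273649916
yel 37 [1.5 3.8 6.2]
knob 21 [105.6  -6.8  58.1] [102.9  -7.   64.2] z [36.5 65.5]
```

View pics/p3.png

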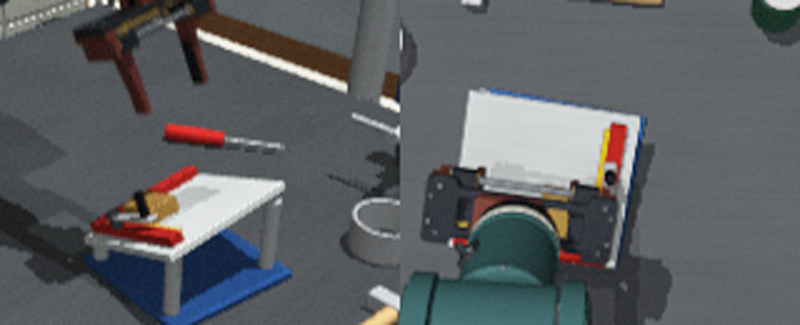

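The blank has slid down to the low fence, but the arm hides it in the top view. I'll move the hand to the +y side, close it and look again.

Run:
```python
from h import *
goto(plate(60,160,170),PT)
```

```text
travel [-0.0592, -0.0743, 0.068] rot [-0.1, -0.7, -0.0] | at [0.4793 0.0959 0.3307] F [ 0.5 -0.5  1. ] t 10.3
```

send_rows --travel '[[-0.01, -0.04, 0.01], [-0.03, -0.075, 0.025], [-0.045, -0.1, 0.04], [-0.06, -0.11, 0.06], [-0.06, -0.11, 0.06]]' --rot '[[0, 0, 0], [0, 0, 0], [0, 0, 0], [0, -0.7, 0], [0, -0.7, 0]]' --jaw '[-1, -1, -1, -1, -1]'

```text
clock: 10.8
eef_pos: [0.4556, 0.2188, 0.2585]
eef_rot: [-3.005, -0.368, -0.15]
contact_force: [-0.7, 0.1, 0.4]
gripper_width: 0.0516
gripper_force: 0.0
```

```bash
sed -i 's/(slice(100,230),slice(270,430))/(slice(140,230),slice(290,400))/; s/b=m&inn/b=m\&inn\&(L[...,0]<110)/' look.py; sed -i 's/np.hstack(k)/np.hstack([k[0],k[1][:90,:]]) if 0 else cv2.hconcat([cv2.resize(a,(400,325),interpolation=2) for a in k])/;s/,None,fx=2.5,fy=2.5,interpolation=2))/,(800,325)))/' look.py; python3 look.py p4; python3 -c "
from h import *
goto(plate(35,110,90),PT)"
```

```text
scene 82 ((38.05052947998047, 45.19096755981445), (45.851104736328125, 71.1594009399414), 83.0079574584961) h 19.0352394725102
knob 34 [107.7 -10.5  49.6] [107.8  -9.3  62.1] z [37.  62.5]
top 332 ((45.980072021484375, 35.9613037109375), (94.96070098876953, 69.42648315429688), 0.36517924070358276) h 21.262796972249213
yel 83 [1.3 4.  6.4]
knob 20 [105.   -5.8  60.2] [103.5  -7.1  64.6] z [37.4 66.2]
travel [-0.0194, 0.0848, 0.0837] rot [0.0, 0.6, -0.0] | at [0.4578 0.2179 0.2613] F [-0.4 -0.5  0.5] t 10.9
```

View pics/p4.png

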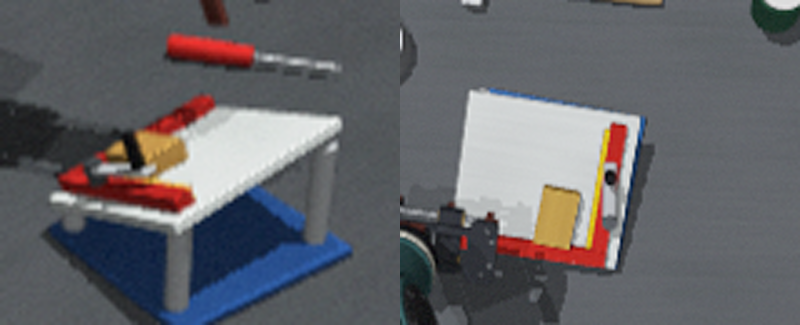

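The scene view shows the blank lying flat on the low fence, and the top view shows it square to the fence, at about y 46 with its +y face at about 69. Next I'll come down beside it.

send_rows --travel '[[-0.008, 0.03, 0.02], [-0.015, 0.06, 0.04], [-0.0194, 0.085, 0.06], [-0.0194, 0.086, 0.08], [-0.0194, 0.086, 0.087]]' --rot '[[0, 0.6, 0], [0, 0.6, 0], [0, 0.6, 0], [0, 0.6, 0], [0, 0.6, 0]]' --jaw '[-1, -1, -1, -1, -1]'

```text
clock: 11.4
eef_pos: [0.4656, 0.1412, 0.1632]
eef_rot: [-3.002, -0.385, -0.159]
contact_force: [-0.3, -0.5, 0.1]
gripper_width: 0.0032
gripper_force: 0.0
```

send_rows --travel '[[0, 0, 0], [0, 0.008, 0], [0, 0.014, 0], [0, 0.019, 0], [0, 0.02, 0]]' --rot '[[0, 0, 0], [0, 0, 0], [0, 0, 0], [0, 0, 0], [0, 0, 0]]' --jaw '[-1, -1, -1, -1, -1]'

```text
clock: 11.9
eef_pos: [0.4632, 0.1232, 0.1624]
eef_rot: [-3.001, -0.387, -0.155]
contact_force: [-0.1, -0.4, 0.2]
gripper_width: 0.0003
gripper_force: 0.0
```

```bash
cat >> h.py <<'E'
def st():
    o=observe(); print("plate pos",((o["eef_pos"]-Pc)@PR*1000).round(2),"F plate",(o["contact_force"]@PR).round(2),"w",round(o["gripper_width"],4),"t",round(o["clock"],2))
E
python3 -c "
from h import *
st();goto(plate(35,85,86),PT)"
```

```text
plate pos [36.7  89.26 88.18] F plate [ 0.02 -0.4   0.29] w 0.0003 t 11.9
travel [-0.0017, 0.0043, 0.0022] rot [-0.0, -0.2, -0.1] | at [0.4632 0.1232 0.1624] F [-0.1 -0.4  0.2] t 11.9
```

send_rows --travel '[[-0.0015, 0.001, 0.002], [-0.0015, 0.002, 0.002], [-0.0015, 0.003, 0.002], [-0.0015, 0.004, 0.002], [-0.0015, 0.005, 0.002]]' --rot '[[0, 0, 0], [0, 0, 0], [0, 0, 0], [0, 0, 0], [0, 0, 0]]' --jaw '[-1, -1, -1, -1, -1]'

```text
clock: 12.4
eef_pos: [0.4615, 0.1187, 0.1581]
eef_rot: [-3.001, -0.385, -0.155]
contact_force: [0.1, 0.0, 0.9]
gripper_width: 0.0006
gripper_force: 0.0
```

send_rows --travel '[[0, 0.001, 0], [0, 0.002, 0], [0, 0.003, 0], [0, 0.004, 0], [0, 0.005, 0]]' --rot '[[0, 0, 0], [0, 0, 0], [0, 0, 0], [0, 0, 0], [0, 0, 0]]' --jaw '[-1, -1, -1, -1, -1]'

```text
clock: 12.9
eef_pos: [0.4607, 0.1137, 0.1573]
eef_rot: [-3.001, -0.385, -0.155]
contact_force: [-0.5, 1.2, 0.6]
gripper_width: 0.0003
gripper_force: 0.4
```

send_rows --travel '[[0, 0.001, 0], [0, 0.002, 0], [0, 0.003, 0], [0, 0.004, 0], [0, 0.005, 0]]' --rot '[[0, 0, 0], [0, 0, 0], [0, 0, 0], [0, 0, 0], [0, 0, 0]]' --jaw '[-1, -1, -1, -1, -1]'

```text
clock: 13.4
eef_pos: [0.4604, 0.1087, 0.1567]
eef_rot: [-3.001, -0.385, -0.155]
contact_force: [-0.3, 0.7, 0.2]
gripper_width: 0.0
gripper_force: 0.5
```

```bash
python3 look.py p5;  python3 -c "
from h import *
st()"
```

```text
scene 82 ((36.79049301147461, 41.872650146484375), (72.12045288085938, 51.18170166015625), 3.6101772785186768) h 19.161682354683265
knob 111 [43.7 59.2 58.3] [43.  62.8 66.4] z [36.4 73.9]
top 183 ((52.62680435180664, 35.77014923095703), (57.6954460144043, 102.42182159423828), 74.68238067626953) h 21.349271443398838
yel 63 [1.4 4.1 6.2]
knob 22 [105.1  -5.9  60.1] [102.7  -6.9  63.7] z [35.7 64.9]
plate pos [34.22 73.86 85.25] F plate [ 0.72  0.15 -0.08] w 0.0006 t 13.5
```

send_rows --travel '[[0, 0.001, 0], [0, 0.002, 0], [0, 0.003, 0], [0, 0.004, 0], [0, 0.0045, 0]]' --rot '[[0, 0, 0], [0, 0, 0], [0, 0, 0], [0, 0, 0], [0, 0, 0]]' --jaw '[-1, -1, -1, -1, -1]'

```text
clock: 14.0
eef_pos: [0.4602, 0.1042, 0.1563]
eef_rot: [-3.001, -0.386, -0.155]
contact_force: [0.0, 1.5, 0.1]
gripper_width: 0.0006
gripper_force: 0.6
```

send_rows --travel '[[0, 0.0003, 0], [0, 0.0006, 0], [0, 0.0009, 0], [0, 0.0012, 0], [0, 0.0012, 0]]' --rot '[[0, 0, 0], [0, 0, 0], [0, 0, 0], [0, 0, 0], [0, 0, 0]]' --jaw '[-1, -1, -1, -1, -1]'

```text
clock: 14.5
eef_pos: [0.46, 0.1031, 0.1561]
eef_rot: [-3.001, -0.385, -0.155]
contact_force: [0.8, 1.4, 0.8]
gripper_width: 0.0001
gripper_force: 0.6
```

```bash
python3 -c "
from h import *
st()"
```

```text
plate pos [34.25 68.29 85.26] F plate [0.85 1.55 0.34] w 0.0001 t 14.5
```

send_rows --travel '[[0, 0.0002, 0], [0, 0.0004, 0], [0, 0.0006, 0], [0, 0.0008, 0], [0, 0.001, 0]]' --rot '[[0, 0, 0], [0, 0, 0], [0, 0, 0], [0, 0, 0], [0, 0, 0]]' --jaw '[-1, -1, -1, -1, -1]'

```text
clock: 15.0
eef_pos: [0.4599, 0.1021, 0.156]
eef_rot: [-3.001, -0.385, -0.155]
contact_force: [1.1, 1.8, 2.0]
gripper_width: 0.0007
gripper_force: 0.8
```

send_rows --travel '[[0, 0.0002, 0], [0, 0.0004, 0], [0, 0.0006, 0], [0, 0.0008, 0], [0, 0.0008, 0]]' --rot '[[0, 0, 0], [0, 0, 0], [0, 0, 0], [0, 0, 0], [0, 0, 0]]' --jaw '[-1, -1, -1, -1, -1]'

```text
clock: 15.5
eef_pos: [0.4596, 0.1014, 0.1557]
eef_rot: [-3.001, -0.385, -0.155]
contact_force: [1.2, 1.3, 0.6]
gripper_width: 0.0004
gripper_force: 0.7
```

send_rows --travel '[[0, 0.0002, 0], [0, 0.0004, 0], [0, 0.0006, 0], [0, 0.0008, 0], [0, 0.0008, 0]]' --rot '[[0, 0, 0], [0, 0, 0], [0, 0, 0], [0, 0, 0], [0, 0, 0]]' --jaw '[-1, -1, -1, -1, -1]'

```text
clock: 16.0
eef_pos: [0.4596, 0.1006, 0.1557]
eef_rot: [-3.001, -0.385, -0.155]
contact_force: [0.9, 1.7, 1.2]
gripper_width: 0.0006
gripper_force: 0.7
```

send_rows --travel '[[0, 0.0002, 0], [0, 0.0004, 0], [0, 0.0006, 0], [0, 0.0008, 0], [0, 0.0008, 0]]' --rot '[[0, 0, 0], [0, 0, 0], [0, 0, 0], [0, 0, 0], [0, 0, 0]]' --jaw '[-1, -1, -1, -1, -1]'

```text
clock: 16.5
eef_pos: [0.4595, 0.0998, 0.1555]
eef_rot: [-3.001, -0.385, -0.155]
contact_force: [0.5, 1.8, 0.4]
gripper_width: 0.0006
gripper_force: 0.6
```

send_rows --travel '[[0, 0.0002, 0], [0, 0.0004, 0], [0, 0.0006, 0], [0, 0.0008, 0], [0, 0.0008, 0]]' --rot '[[0, 0, 0], [0, 0, 0], [0, 0, 0], [0, 0, 0], [0, 0, 0]]' --jaw '[-1, -1, -1, -1, -1]'

```text
clock: 17.0
eef_pos: [0.4594, 0.099, 0.1555]
eef_rot: [-3.001, -0.385, -0.155]
contact_force: [2.1, 1.0, 1.6]
gripper_width: 0.0006
gripper_force: 0.6
```

send_rows --travel '[[0, 0.0002, 0], [0, 0.0004, 0], [0, 0.0006, 0], [0, 0.0008, 0], [0, 0.0008, 0]]' --rot '[[0, 0, 0], [0, 0, 0], [0, 0, 0], [0, 0, 0], [0, 0, 0]]' --jaw '[-1, -1, -1, -1, -1]'

```text
clock: 17.5
eef_pos: [0.4593, 0.0982, 0.1554]
eef_rot: [-3.001, -0.385, -0.155]
contact_force: [0.9, 0.8, 0.7]
gripper_width: 0.0003
gripper_force: 0.6
```

send_rows --travel '[[0, 0.0002, 0], [0, 0.0004, 0], [0, 0.0006, 0], [0, 0.0008, 0], [0, 0.0008, 0]]' --rot '[[0, 0, 0], [0, 0, 0], [0, 0, 0], [0, 0, 0], [0, 0, 0]]' --jaw '[-1, -1, -1, -1, -1]'

```text
clock: 18.0
eef_pos: [0.4593, 0.0976, 0.1553]
eef_rot: [-3.001, -0.385, -0.155]
contact_force: [0.5, 4.3, 0.8]
gripper_width: 0.0003
gripper_force: 2.2
```

send_rows --travel '[[0, 0.0002, 0], [0, 0.0002, 0], [0, 0.0002, 0], [0, 0.0002, 0], [0, 0.0002, 0]]' --rot '[[0, 0, 0], [0, 0, 0], [0, 0, 0], [0, 0, 0], [0, 0, 0]]' --jaw '[-1, -1, -1, -1, -1]'

```text
clock: 18.5
eef_pos: [0.4593, 0.0976, 0.1553]
eef_rot: [-3.001, -0.385, -0.155]
contact_force: [0.9, 5.9, 0.7]
gripper_width: 0.0004
gripper_force: 3.1
```

```bash
python3 look.py p6;  python3 -c "
from h import *
st()"
```

```text
scene 60 ((36.88352584838867, 31.958419799804688), (39.33218765258789, 73.2419662475586), 88.73348236083984) h 19.447069773635214
knob 109 [44.  48.4 57.6] [42.9 49.9 66.1] z [38.  72.5]
top 191 ((49.824886322021484, 26.993057250976562), (49.503414154052734, 100.56478881835938), 87.93743896484375) h 21.10165918976072
yel 69 [1.  3.9 6.6]
knob 20 [105.5  -5.8  60.4] [104.3  -7.   63.7] z [37.2 67.3]
plate pos [34.01 62.62 85.26] F plate [ 0.36  6.02 -0.57] w 0.0002 t 18.6
```

View pics/p6.png

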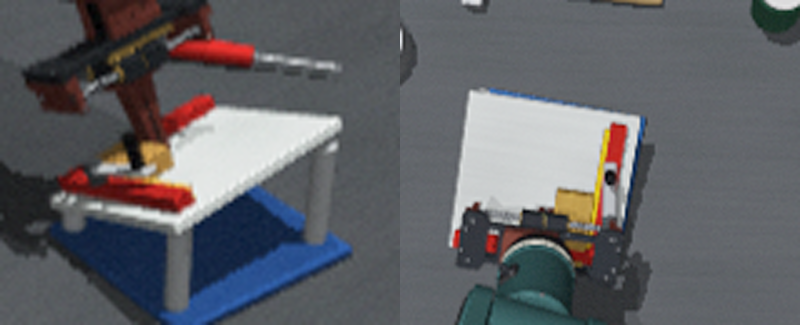

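The picture shows the blank against the yellow bar with the finger beside it. The force holds steady at 6 N without further motion, so it is home. I'll hold briefly, back off and rise.

send_rows --travel '[[0, 0, 0], [0, 0, 0], [0, 0, 0], [0, 0, 0], [0, -0.0005, 0]]' --rot '[[0, 0, 0], [0, 0, 0], [0, 0, 0], [0, 0, 0], [0, 0, 0]]' --jaw '[-1, -1, -1, -1, -1]'

```text
clock: 19.1
eef_pos: [0.4593, 0.0977, 0.1553]
eef_rot: [-3.002, -0.385, -0.155]
contact_force: [-0.5, -0.2, -0.0]
gripper_width: 0.0005
gripper_force: 0.0
```

send_rows --travel '[[0, -0.006, 0], [0, -0.018, 0], [0, -0.02, -0.025], [0, -0.02, -0.06], [0, -0.02, -0.09]]' --rot '[[0, 0, 0], [0, 0, 0], [0, 0, 0], [0, 0, 0], [0, 0, 0]]' --jaw '[-1, -1, -1, -1, -1]'

```text
clock: 19.6
eef_pos: [0.4252, 0.1099, 0.2409]
eef_rot: [-3.003, -0.383, -0.155]
contact_force: [0.2, -0.6, -0.4]
gripper_width: 0.0005
gripper_force: 0.0
```

```bash
cat >> h.py <<'E'
def kp(th,back,z): # pusher pose behind the knob at keeper angle th
    c,s=np.cos(th),np.sin(th)
    return plate(45+60*c+back*s,-16+60*s-back*c,z), PR@Ro.from_rotvec([0,0,th]).as_matrix()@np.diag([1,-1,-1])
E
python3 -c "
from h import *
st(); goto(*kp(.1,28,172))"
```

```text
plate pos [ 33.09  82.44 176.08] F plate [ 0.16 -0.63 -0.43] w 0.0005 t 19.6
travel [0.0745, 0.1202, 0.0042] rot [0.1, 0.0, -5.8] | at [0.4252 0.1099 0.2409] F [ 0.2 -0.6 -0.4] t 19.6
```

send_rows --travel '[[0.02, 0.03, 0], [0.04, 0.06, 0], [0.06, 0.09, 0], [0.0745, 0.12, 0], [0.0745, 0.12, 0]]' --rot '[[0, 0, -2], [0, 0, -4], [0, 0, -5], [0, 0, -5.8], [0, 0, -5.8]]' --jaw '[-1, -1, -1, -1, -1]'

```text
clock: 20.1
eef_pos: [0.4845, -0.0227, 0.2537]
eef_rot: [-3.045, -0.4, -0.05]
contact_force: [-0.2, 0.1, -0.1]
gripper_width: -0.0
gripper_force: 0.0
```

```bash
sed -i 's/(slice(140,230),slice(290,400))/(slice(120,230),slice(270,405))/' look.py; python3 look.py p7; python3 -c "
from h import *
st(); goto(*kp(.1,28,121))"
```

```text
scene 56 ((36.854034423828125, 31.577850341796875), (69.83536529541016, 34.42069625854492), 4.879262924194336) h 19.32858109388976
knob 33 [108.2 -10.4  50. ] [106.8  -8.9  62.1] z [36.4 62.3]
top 62 ((34.40982437133789, 26.305744171142578), (50.19779586791992, 67.47650146484375), 89.7642593383789) h 20.775313477047362
yel 55 [1.2 3.7 6.2]
knob 21 [105.3  -6.9  62.6] [103.   -7.1  63.9] z [40.4 66.3]
plate pos [107.66 -38.05 175.16] F plate [ 0.22 -0.63 -0.27] w 0.0004 t 20.2
travel [-0.0001, -0.0002, 0.0542] rot [0.0, -0.0, -0.2] | at [ 0.4818 -0.0195  0.2524] F [ 0.2 -0.6 -0.2] t 20.2
```

View pics/p7.png

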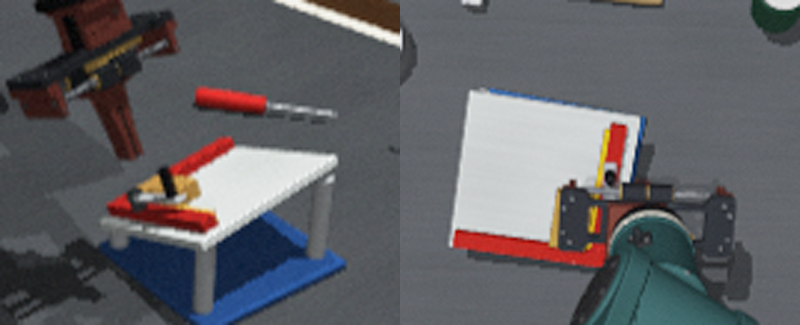

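The blank is still in the corner, with the closed fingers poised behind the knob (scene, near (125,150)). Now I'll go down behind it.

send_rows --travel '[[0, 0, 0.02], [0, 0, 0.04], [0, 0, 0.05], [0, 0, 0.054], [0, 0, 0.054]]' --rot '[[0, 0, 0], [0, 0, 0], [0, 0, 0], [0, 0, 0], [0, 0, 0]]' --jaw '[-1, -1, -1, -1, -1]'

```text
clock: 20.7
eef_pos: [0.5028, -0.0136, 0.2029]
eef_rot: [-3.042, -0.396, -0.046]
contact_force: [-0.2, -0.4, -0.1]
gripper_width: 0.0005
gripper_force: 0.0
```

```bash
python3 -c "
from h import *
st()
for t in (.13,.2,.3,.4,.5): goto(*kp(t,20,121))"
```

```text
plate pos [107.51 -36.56 121.04] F plate [-0.14 -0.46 -0.01] w 0.0005 t 20.7
travel [0.0004, -0.0085, 0.0001] rot [-0.0, 0.0, -1.7] | at [ 0.5028 -0.0136  0.2029] F [-0.2 -0.4 -0.1] t 20.7
travel [0.0016, -0.0128, 0.0001] rot [-0.0, 0.0, -5.7] | at [ 0.5028 -0.0136  0.2029] F [-0.2 -0.4 -0.1] t 20.7
travel [0.0026, -0.019, 0.0001] rot [-0.0, 0.0, -11.4] | at [ 0.5028 -0.0136  0.2029] F [-0.2 -0.4 -0.1] t 20.7
travel [0.0031, -0.0253, 0.0001] rot [-0.0, 0.0, -17.2] | at [ 0.5028 -0.0136  0.2029] F [-0.2 -0.4 -0.1] t 20.7
travel [0.0029, -0.0316, 0.0001] rot [-0.0, 0.0, -22.9] | at [ 0.5028 -0.0136  0.2029] F [-0.2 -0.4 -0.1] t 20.7
```

send_rows --travel '[[0.0005, -0.0085, 0], [0.0015, -0.013, 0], [0.0025, -0.019, 0], [0.003, -0.025, 0], [0.003, -0.0315, 0]]' --rot '[[0, 0, -1.7], [0, 0, -5.7], [0, 0, -11.4], [0, 0, -17.2], [0, 0, -22.9]]' --jaw '[-1, -1, -1, -1, -1]'

```text
clock: 21.2
eef_pos: [0.5067, 0.0172, 0.2085]
eef_rot: [3.065, -0.404, 0.394]
contact_force: [-0.3, -0.6, -0.6]
gripper_width: 0.0009
gripper_force: 0.6
```

```bash
python3 -c "
from h import *
st()
for t in (.6,.7,.8,.9,1.): goto(*kp(t,20,121))"
```

```text
plate pos [108.83  -5.06 122.15] F plate [-0.42 -0.66 -0.44] w 0.0009 t 21.2
travel [0.0005, -0.0071, 0.0011] rot [0.1, -0.1, -5.4] | at [0.5067 0.0172 0.2085] F [-0.3 -0.6 -0.6] t 21.2
travel [0.0016, -0.0133, 0.0011] rot [0.1, -0.1, -11.2] | at [0.5067 0.0172 0.2085] F [-0.3 -0.6 -0.6] t 21.2
travel [0.0021, -0.0196, 0.0011] rot [0.1, -0.1, -16.9] | at [0.5067 0.0172 0.2085] F [-0.3 -0.6 -0.6] t 21.2
travel [0.0019, -0.0259, 0.0011] rot [0.1, -0.1, -22.6] | at [0.5067 0.0172 0.2085] F [-0.3 -0.6 -0.6] t 21.2
travel [0.0011, -0.0322, 0.0011] rot [0.1, -0.1, -28.3] | at [0.5067 0.0172 0.2085] F [-0.3 -0.6 -0.6] t 21.2
```

send_rows --travel '[[0.0005, -0.007, 0.001], [0.0015, -0.0135, 0.001], [0.002, -0.0195, 0.001], [0.002, -0.026, 0.001], [0.001, -0.032, 0.001]]' --rot '[[0, 0, -5.4], [0, 0, -11.2], [0, 0, -16.9], [0, 0, -22.6], [0, 0, -28.3]]' --jaw '[-1, -1, -1, -1, -1]'

```text
clock: 21.7
eef_pos: [0.4974, 0.0476, 0.2062]
eef_rot: [2.876, -0.319, 0.915]
contact_force: [1.9, -0.3, 1.0]
gripper_width: 0.0005
gripper_force: 0.7
```

```bash
python3 -c "
from h import *
st()
for t in (1.1,1.2,1.3,1.4,1.45): goto(*kp(t,20,121))"
```

```text
plate pos [ 95.12  23.7  121.28] F plate [2.09 0.04 0.18] w 0.0005 t 21.7
travel [0.0012, -0.0068, 0.0003] rot [0.2, -0.1, -5.8] | at [0.4974 0.0476 0.2062] F [ 1.9 -0.3  1. ] t 21.7
travel [0.0023, -0.013, 0.0002] rot [0.3, -0.1, -11.5] | at [0.4974 0.0476 0.2062] F [ 1.9 -0.3  1. ] t 21.7
travel [0.0027, -0.0193, 0.0002] rot [0.3, -0.1, -17.2] | at [0.4974 0.0476 0.2062] F [ 1.9 -0.3  1. ] t 21.7
travel [0.0025, -0.0257, 0.0002] rot [0.3, -0.1, -23.0] | at [0.4974 0.0476 0.2062] F [ 1.9 -0.3  1. ] t 21.7
travel [0.0022, -0.0288, 0.0002] rot [0.3, -0.1, -25.8] | at [0.4974 0.0476 0.2062] F [ 1.9 -0.3  1. ] t 21.7
```

send_rows --travel '[[0.001, -0.007, 0], [0.0025, -0.013, 0], [0.0025, -0.0195, 0], [0.0025, -0.0255, 0], [0.002, -0.029, 0]]' --rot '[[0, 0, -5.8], [0, 0, -11.5], [0, 0, -17.2], [0, 0, -23], [0, 0, -25.8]]' --jaw '[-1, -1, -1, -1, -1]'

```text
clock: 22.2
eef_pos: [0.4773, 0.0683, 0.1995]
eef_rot: [2.768, -0.175, 1.356]
contact_force: [0.5, 0.1, 0.4]
gripper_width: 0.0003
gripper_force: 0.6
```

```bash
python3 -c "
from h import *
st()
for t in (1.5,1.55,1.6): goto(*kp(t,20,121))"
```

```text
plate pos [ 71.23  41.27 121.2 ] F plate [0.61 0.23 0.15] w 0.0003 t 22.2
travel [0.0009, -0.0022, 0.0002] rot [0.2, -0.0, -2.9] | at [0.4773 0.0683 0.1995] F [0.5 0.1 0.4] t 22.2
travel [0.0017, -0.0052, 0.0002] rot [0.2, -0.0, -5.8] | at [0.4773 0.0683 0.1995] F [0.5 0.1 0.4] t 22.2
travel [0.0023, -0.0083, 0.0002] rot [0.2, -0.0, -8.7] | at [0.4773 0.0683 0.1995] F [0.5 0.1 0.4] t 22.2
```

send_rows --travel '[[0.001, -0.002, 0], [0.0015, -0.0035, 0], [0.0015, -0.005, 0], [0.002, -0.006, 0], [0.002, -0.007, 0]]' --rot '[[0, 0, -2.9], [0, 0, -5], [0, 0, -6], [0, 0, -7.5], [0, 0, -8.5]]' --jaw '[-1, -1, -1, -1, -1]'

```text
clock: 22.7
eef_pos: [0.4713, 0.0716, 0.1966]
eef_rot: [2.749, -0.121, 1.491]
contact_force: [0.7, 0.2, 1.0]
gripper_width: 0.0004
gripper_force: 0.5
```

send_rows --travel '[[0, -0.0005, 0], [0, -0.001, 0], [0, -0.001, 0], [0, -0.001, 0]]' --rot '[[0, 0, 0], [0, 0, 0], [0, 0, 0], [0, 0, 0]]' --jaw '[-1, -1, -1, -1]'

```text
clock: 23.1
eef_pos: [0.4701, 0.0715, 0.1957]
eef_rot: [2.751, -0.121, 1.489]
contact_force: [0.6, 0.7, 2.0]
gripper_width: 0.0008
gripper_force: 0.4
```

```bash
python3 -c "
from h import *
st()"
```

```text
plate pos [ 62.77  43.2  120.22] F plate [1.21 1.   1.52] w 0.0008 t 23.1
```

send_rows --travel '[[0, -0.0004, 0], [0, -0.0008, 0], [0, -0.0012, 0], [0, -0.0012, 0]]' --rot '[[0, 0, 0], [0, 0, 0], [0, 0, 0], [0, 0, 0]]' --jaw '[-1, -1, -1, -1]'

```text
clock: 23.5
eef_pos: [0.469, 0.0717, 0.1953]
eef_rot: [2.751, -0.121, 1.49]
contact_force: [1.4, 1.0, -0.4]
gripper_width: 0.0006
gripper_force: 0.4
```

send_rows --travel '[[0, -0.0004, 0], [0, -0.0008, 0], [0, -0.0012, 0], [0, -0.0012, 0]]' --rot '[[0, 0, 0], [0, 0, 0], [0, 0, 0], [0, 0, 0]]' --jaw '[-1, -1, -1, -1]'

```text
clock: 23.9
eef_pos: [0.4678, 0.0719, 0.1948]
eef_rot: [2.751, -0.121, 1.49]
contact_force: [-0.3, 0.9, 1.1]
gripper_width: 0.0006
gripper_force: 0.4
```

send_rows --travel '[[0, -0.0004, 0], [0, -0.0008, 0], [0, -0.0012, 0], [0, -0.0012, 0]]' --rot '[[0, 0, 0], [0, 0, 0], [0, 0, 0], [0, 0, 0]]' --jaw '[-1, -1, -1, -1]'

```text
clock: 24.3
eef_pos: [0.4671, 0.072, 0.1945]
eef_rot: [2.75, -0.121, 1.49]
contact_force: [0.7, 0.7, 0.3]
gripper_width: 0.0009
gripper_force: 0.8
```

```bash
python3 look.py p8; python3 -c "
from h import *
st()"
```

```text
scene 66 ((36.76788330078125, 22.168685913085938), (70.10932159423828, 51.46600341796875), 3.0341949462890625) h 19.137463468698094
knob 64 [66.7 32.3 60.1] [66.9 34.4 68.1] z [40.3 73.4]
top 40 ((72.55180358886719, 9.318916320800781), (60.405303955078125, 66.9101333618164), 57.97249221801758) h 20.533863733865985
yel 44 [1.  3.5 6.1]
knob 6 [65.4 39.3 54.6] [65.3 39.2 62. ] z [49.7 60.3]
plate pos [ 59.5   43.19 120.3 ] F plate [ 1.23  0.88 -0.15] w 0.0005 t 24.4
```

View pics/p8.png

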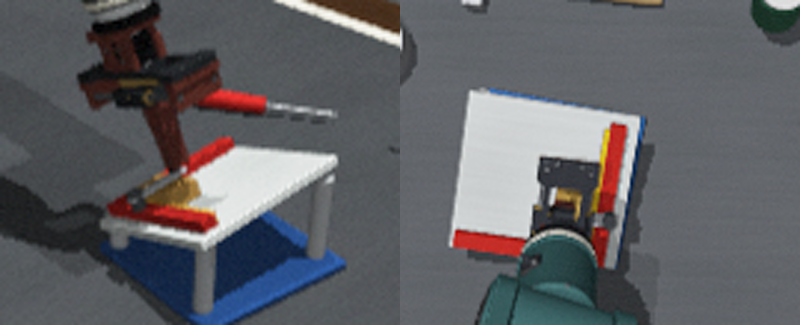

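The scene shows the strap lying over the blank. I'll keep pushing lightly until I feel the stop.

send_rows --travel '[[0, -0.0004, 0], [0, -0.0008, 0], [0, -0.0008, 0], [0, -0.0008, 0]]' --rot '[[0, 0, 0], [0, 0, 0], [0, 0, 0], [0, 0, 0]]' --jaw '[-1, -1, -1, -1]'

```text
clock: 24.8
eef_pos: [0.4669, 0.072, 0.1945]
eef_rot: [2.749, -0.121, 1.49]
contact_force: [4.0, 1.6, -0.1]
gripper_width: 0.0004
gripper_force: 2.1
```

send_rows --travel '[[0, -0.0003, 0], [0, -0.0005, 0], [0, -0.0005, 0], [0, -0.0005, 0]]' --rot '[[0, 0, 0], [0, 0, 0], [0, 0, 0], [0, 0, 0]]' --jaw '[-1, -1, -1, -1]'

```text
clock: 25.2
eef_pos: [0.4668, 0.072, 0.1945]
eef_rot: [2.748, -0.121, 1.49]
contact_force: [5.2, 0.0, 0.3]
gripper_width: 0.0005
gripper_force: 2.6
```

send_rows --travel '[[0, 0.005, 0], [0, 0.015, 0], [0, 0.02, -0.03], [0, 0.02, -0.07], [0, 0.02, -0.11]]' --rot '[[0, 0, 0], [0, 0, 0], [0, 0, 0], [0, 0, 0], [0, 0, 0]]' --jaw '[-1, -1, -1, -1, -1]'

```text
clock: 25.7
eef_pos: [0.44, 0.0607, 0.3027]
eef_rot: [2.754, -0.121, 1.489]
contact_force: [0.9, -0.6, 0.4]
gripper_width: 0.0004
gripper_force: 0.0
```

send_rows --travel '[[0.04, 0, -0.01], [0.08, 0, -0.02], [0.12, 0, -0.03], [0.15, 0, -0.03], [0.15, 0, -0.03]]' --rot '[[0, 0, 0], [0, 0, 0], [0, 0, 0], [0, 0, 0], [0, 0, 0]]' --jaw '[-1, -1, -1, -1, -1]'

```text
clock: 26.2
eef_pos: [0.4419, 0.2097, 0.3491]
eef_rot: [2.749, -0.122, 1.493]
contact_force: [0.0, 0.6, -0.1]
gripper_width: 0.0003
gripper_force: 0.0
```

```bash
python3 look.py p9; python3 -c "
from h import *
st()"
```

```text
scene 67 ((34.92281723022461, 24.224872589111328), (73.77206420898438, 51.170188903808594), 0.30318447947502136) h 19.17285353318933
knob 32 [46.9 41.4 50.1] [48.  43.1 61.4] z [36.3 61.4]
top 229 ((51.197776794433594, 26.756113052368164), (49.67979431152344, 106.29185485839844), 88.20059204101562) h 21.205860450102925
yel 73 [1.1 3.8 6.2]
knob 16 [44.6 44.9 60. ] [43.4 44.5 63.2] z [40.  64.6]
plate pos [ 73.66 193.54 259.99] F plate [0.   0.05 0.01] w 0.0005 t 26.3
```

View pics/p9.png

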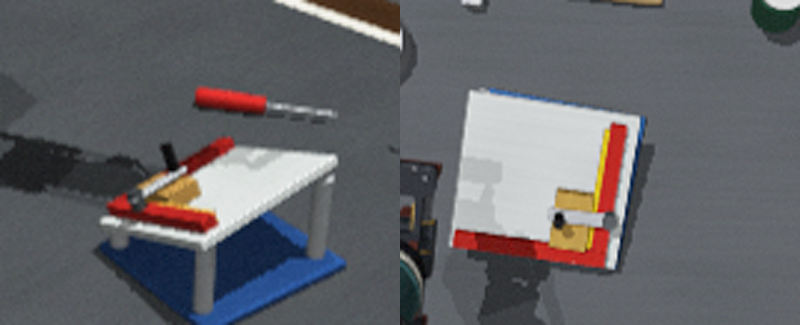

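The blank sits against both the bar and the low fence. The keeper is closed over it, with the knob at plate (43,44.5) mm where about (43,44) is expected at the closed stop, and the hand is clear.

```bash
python3 -c "
from cell import finish_job
print(finish_job())"
```

```text
the job is handed in; nothing more can be done
None
```

The brass blank sits on the low fence and against the yellow stop bar, the keeper is swung to its closed stop over it, the hand is clear, and the job is handed in at about 26 s; the judging result was not shown.

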